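# Change the plate in a drilling fixture

## Robot

A 6-joint arm with a two-finger parallel gripper is mounted at the origin on the work surface. World frame = base frame: x ahead of the robot, y to its left, z up, the work surface at z = 0. Lengths are in mm, angles in degrees, forces in N, time in s.
With the tool pointing down it reaches from about 300 to 850 mm from the base axis. Payload 4.2 kg.
Tool frame: the origin (TCP) lies between the finger pads; the fingertips stand 14 mm ahead of it and the grasp point (between the pads) lies 5 mm behind it (env.finger_overhang is the distance from the TCP to the fingertips, in mm); z points along the fingers, y is the line along which they close (so a half turn about z gives the same grasp; the last joint's range is limited). The gripper opens to 91 mm and grips with 3 to 60 N. Pads are 32 mm wide; open, the fingers measure 118 mm over their backs; the gripper's body (76 mm by 178 mm) begins 60 mm behind the grasp point.
Start: joints at [74.255, 18.312, 89.639, -0, 72.044, -1.146], TCP at [144.931, 556.45, 227.976] pointing down, gripper open.
Joint ranges: [-177.97, 177.97], [-48.28, 115.42], [12.27, 149.76], [-77.06, 257.06], [2.81, 150.46], [-146.56, 146.56]. Speed limits (degrees/s): [147.25, 147.25, 180, 180, 180, 180].

## Interface

Orientations are given as [roll, pitch, yaw] about the fixed x, y, z axes, in that order (R = Rz(yaw) Ry(pitch) Rx(roll)).
In Python, from workcell import status, cams, env, finder gives the robot as it stands.
- The arm moves only by the tool apply_moves, never from a script. Its argument "increments" is a list of rows, each a list of 7 numbers: the opening, from -1 (shut) to 1 (fully open), then the shift along the world's x, y, z in m, then the turn, a rotation vector about the world's x, y, z in degrees. In form: [[gripper, x, y, z, ax, ay, az], ...]. A call has 1 to 5 rows; each row shifts and turns the commanded pose from where the row before left it; what a row does not reach is not made up. A row lasts 1/12 s, in which the tool goes at most 41.7 mm and 7.16 degrees, less where a joint would pass 70% of its speed; a pose out of reach is approached as far as the arm can. A call with a gripper value outside its range is refused whole. The fingers move at their own pace and stop on an object; "newtons" is the grip in N (left out, the last holds). Time passes only in rows, so rows that do not move let the fingers close. It gives the time, the measured TCP pose, the force, the opening and the grip force at its end, in the units of the state.
- status.state(): the state, without advancing time (a new reading comes with each control period).
- cams.grab_frame(name): name is "scene" or "top" or "wrist"; returns a dict with "color" (384x512x3 uint8, red, green, blue), "intrinsics" (3x3 intrinsics, pixels), "R" (3x3) and "t" (3): a world point X has camera coordinates R X + t. Camera axes: x right, y down, z forward; pixel columns grow to the right and rows downward; lengths in mm; the calibration is good to about 2 mm. A picture is of the moment at which its call begins. There is no depth.
- env.job_done(): hands the job in; it is judged then, once.
Trained networks look in the newest picture that a camera, given by its name, has taken for a name from the list of things; names that differ only in an ending like _2 or _b are one class to them, and where a whole thing is asked for, a point or a joint stands for the part that bears it (a point fixed in the world has none). Each returns a list of dicts, best first, with "score" (0 to 1); they miss things now and then, are a little off and sometimes report something else, mostly with a low value. They report only what shows in the picture. A call takes as long as a camera call. They do not tell look-alikes from the thing itself.
- finder.boxes_of(query, camera): "rect" ([left, top, width, height] in pixels, round what is visible of it).
- finder.trace(query, camera): "pixels" (384x512 bool, what is visible of it) and "rect" ([left, top, width, height] in pixels, round what is visible of it).
The state is a dict: "time_s": time; "qpos": joint angles; "qvel": joint speeds; "effort": joint torques, N m; "ee_pos": TCP position; "ee_rot": TCP orientation; "force": force on the tool from outside, world axes, zero at the start; "torque": the same for the moment, N m; "gripper_width": finger opening in mm; "gripper_force": force on a finger pad.
Only numpy, scipy, OpenCV 4.12 (cv2) and the standard library are available. Lean on these libraries where they do the work, as an engineer would, in place of code of your own. Each camera call takes 0.05 s, during which the arm holds its last target. There are 200 camera calls.

## Task

Change over the drilling fixture: take the drilled plate out from beside the open clamp and lay it flat on the floor of the blue tray, clear of the plate already lying there. Then lay the plain undrilled blank on the fixture's rest pads, push it right up against all three locating pins and swing the red clamp handle down until it locks, so that the clamp holds the blank. Put both plates down rather than dropping them, and leave everything else on the bench where it is.

Things in the scene. Friction and masses are not known exactly. Their poses are not given: they have to be found in the camera images.
- fixture: Dark steel drilling fixture fixed to the bench, +x roughly away from the robot. Base 130 x 230 x 12 mm spans x -65..65, y -125..105 mm; origin at bench level. A plate lies in it with its length along fixture y, on four brass rest pads 12 mm square and 5 mm high (tops 17 mm above the bench, at x +-13, y -94 and -16). Clamp foot: y 28..88 mm, 46 mm wide.
- nest (a point): The point of the fixture where the origin (underside centre) of a plate lies when it is home against all three pins: fixture (0, -55, 17) mm, axes as the fixture's.
- side_pins (a point): Midway between the two side locating pins, at their tops. The pins are steel, upright, 8 mm in diameter, at fixture x 26, y -87 and -23 mm, tops 26 mm above the bench, 56 mm free between them. They stop the plate's long edge on the fixture's +x side.
- end_pin (a point): Top of the end locating pin, steel, 8 mm in diameter, at fixture x 0, y -1 mm, top 26 mm above the bench. It stops the plate's short end on the fixture's +y side, where the clamp stands.
- blank: Plain undrilled bright steel plate 44 x 100 x 6 mm (x, y, z), about 0.2 kg, lying flat on the bench. Origin at the centre of its underside, z up. It looks the same after a half turn.
- drilled_plate: Drilled steel plate of the same size, 44 x 100 x 6 mm, about 0.2 kg, with two 8 mm holes on its centre line 35 mm either side of the middle. It lies on the fixture's rest pads up to 5 mm short of the pins, its length along fixture y. Origin at the centre of its underside.
- tray: Blue open tray 200 x 180 x 25 mm (x, y, z), walls and floor 3 mm thick, fixed to the bench. Origin at the centre of its underside; the inner floor is 3 mm above it.
- earlier_plate: Another drilled plate, 44 x 100 x 6 mm, lying on the tray's floor along the tray's +y wall (about 58 mm from the tray's centre, its own length along tray x). It stays where it is. Origin at the centre of its underside.
- clamp_handle (a joint): Angle of the red clamp handle (rad): 0 open (up, leaning 15 degrees beyond upright towards fixture +y), growing as it swings to fixture +y and down, 1.31 locked on its stop (level). Slight friction (0.14 N m): it stays where it is left. From about 1.05 it compresses the sprung tip (about 5 N at the grip), passes over centre at 1.27 and then stays locked.
- handle_pivot (a point): Axis of the clamp handle, along fixture x, 46 mm above the bench: fixture (0, 70, 46) mm.
- handle_grip (a point): Point on the middle line of the red grip, 85 mm from the pivot axis. The grip is 20 mm wide across fixture x, 13 mm thick, from 32 to 105 mm from the pivot, with room for a finger on both sides. It moves with the handle; 46 mm above the bench when locked.
- clamp_arm: Steel clamp arm, two bars 23 mm wide over all, 96 mm long, with a sprung rubber tip 14 mm in diameter at its end. Linked to the handle: upright when open (top about 140 mm above the bench), level over the plate when locked, the tip pressing on the plate's middle with about 10 N. Origin on its pivot, fixture (0, 34, 42) mm.
- cordless_drill: Blue and black cordless drill standing on its battery, 200 mm tall, origin under the battery. Leave alone.
- spray_can: Yellow spray can, 65 mm diameter, 190 mm tall, origin under its centre. Leave alone.
- screwdriver: Screwdriver with a green handle lying on the bench, origin at its middle. Leave alone.
- wrench: Steel wrench lying on the bench between the robot and the fixture. Leave alone.
- offcut: Dark steel strip 22 x 140 x 6 mm lying on the bench. Leave alone.
- bit_case: Closed red and grey drill-bit case 75 x 120 x 35 mm, origin under its centre. Leave alone.
Things that resemble listed ones, but are neither listed nor needed, are in the scene too. What is shaped like the blank but black or orange is not meant.

How it is judged (in metres and radians):
On the way, in this order (a step that is already met when the one before it is completed fails the run):
1. the drilled plate lies flat on the tray's floor, released (x of drilled_plate in the frame of tray between -0.09 and 0.09 m and y of drilled_plate in the frame of tray between -0.08 and 0.08 m and z of drilled_plate in the frame of tray below 0.006 m and angle between drilled_plate's own z axis and vertical below 0.06 rad and contact force between drilled_plate and the fingers below 0.05 N), for 0.2 s.
2. the blank lies on the rest pads against all three pins (x of blank in the frame of nest between -0.0016 and 0.0016 m and y of blank in the frame of nest between -0.0016 and 0.0016 m and z of blank in the frame of nest between -0.002 and 0.002 m and angle between the y axis of blank and the y axis of nest, either way round below 0.035 rad), for 0.2 s.
At the end, for the whole second after the job is handed in: Drilled plate flat on the tray floor (3 mm, 0.06 rad), not on the other plate; blank on the rest pads within 1.6 mm of touching side and end pins and 0.035 rad of square; handle locked (above 1.25 rad), clamp tip pressing the blank with over 5 N; both plates at rest (all of step 2 and x of drilled_plate in the frame of tray between -0.09 and 0.09 m and y of drilled_plate in the frame of tray between -0.08 and 0.08 m and z of drilled_plate in the frame of tray below 0.006 m and angle between drilled_plate's own z axis and vertical below 0.06 rad and value of joint clamp_handle above 1.25 rad and contact force between clamp_arm and blank above 5 N and linear speed of each of blank, drilled_plate below 0.02 m/s).
It fails at once if a plate is dropped or thrown (faster than 0.9 m/s) (linear speed of any of blank, drilled_plate above 0.9 m/s).
It fails at once if the plate already in the tray is shifted by more than 20 mm (distance of earlier_plate from where it was at the start of the episode above 0.02 m).
It fails at once if another thing on the bench is moved by more than 30 mm (distance of any of cordless_drill, spray_can, screwdriver, wrench, offcut, bit_case from where it was at the start of the episode above 0.03 m).
It also fails if it takes over 70 s, if anything falls off the work surface, if the arm or the gripper's body presses on something with over 40 N, if the wrist force passes 120 N, or if a joint passes its speed limit or range.

## Working session

There is one attempt and no reset: what is moved stays moved. The work goes in short steps, Python scripts to look and compute and a tool call to move; the robot and the scene stay as the last step left them, time stands still between calls to the robot, and variables do not carry over. Pictures are saved under pics/ and viewed, at most 10 in all, crops included, and the job is handed in when it is done.

Besides the shell and the picture viewer there is one more tool, called after "Emit:" as a command line: name --pt "numbers of a row" for each row, then --argument value for the rest. apply_moves: Moves the arm, as the interface text tells. Its arguments: {"type":"object","properties":{"increments":{"type":"array","items":{"type":"array","items":{"type":"number"}}},"newtons":{"type":"number"}},"required":["increments"]}

```bash
ls; mkdir -p pics; python3 - <<'E'
from workcell import status,cams,env,finder
import cv2,numpy as np
print(status.state())
for n in("top","scene"):
    f=cams.grab_frame(n); cv2.imwrite(f"pics/{n}0.png",f["color"][:,:,::-1]); np.savez(f"pics/{n}0.npz",**f)
    print(n,f["intrinsics"].tolist(),np.round(f["R"],3).tolist(),f["t"])
    for q in("fixture","blank","drilled_plate","tray","clamp_handle","clamp_arm","side_pins","end_pin","offcut","wrench","screwdriver"):
        try: print(q,[(round(d["score"],2),[int(v) for v in d["rect"]]) for d in finder.boxes_of(q,n)[:5]])
        except Exception as e: print(q,e)
E
python3 -c "
import cv2,numpy as np
a=cv2.imread('pics/top0.png');cv2.imwrite('pics/top0b.png',cv2.resize(a,(800,600),interpolation=cv2.INTER_CUBIC))"
```

```text
pics
{'time_s': 0.0, 'qpos': array([ 7.42551521e+01,  1.83518632e+01,  8.97047207e+01, -2.00197843e-03,
        7.20436362e+01, -1.14524142e+00]), 'qvel': array([-0.03801161,  0.00067215, -0.01096803, -0.02787653, -0.00635381,
        0.02327091]), 'effort': array([ 1.69817686e-03, -4.12461770e+01, -2.31981236e+01,  7.30171893e-02,
        4.55566426e-02, -1.50653468e-04]), 'ee_pos': array([144.81256768, 555.98410324, 227.12944896]), 'ee_rot': array([-1.79899762e+02, -1.00085278e-04,  1.65401012e+02]), 'force': array([-0.30415515, -0.33395869,  0.34307156]), 'torque': array([ 0.05412327,  0.0208436 , -0.00978757]), 'gripper_force': 0.0, 'gripper_width': 91.20082151566717}
top [[447.4387587596664, 0.0, 262.89814642789946], [0.0, 447.4387587596664, 193.10402362909073], [0.0, 0.0, 1.0]] [[0.004, -1.0, -0.004], [-0.994, -0.003, -0.107], [0.107, 0.004, -0.994]] [ -48.45304455  509.9182492  1608.95727701]
fixture [(0.72, [260, 137, 53, 14]), (0.57, [221, 170, 68, 39]), (0.42, [223, 181, 16, 10])]
blank [(0.83, [365, 216, 27, 23]), (0.58, [335, 180, 25, 29]), (0.55, [342, 267, 29, 12]), (0.
[... 545 characters left out ...]
-0.135, -0.763]] [ 129.4466316  -301.36568227 1811.62513725]
fixture [(0.66, [214, 186, 79, 50])]
blank [(0.9, [141, 184, 32, 18]), (0.71, [88, 180, 28, 23]), (0.62, [164, 126, 28, 9]), (0.59, [165, 153, 28, 18]), (0.56, [125, 147, 28, 24])]
drilled_plate [(0.88, [224, 199, 31, 17]), (0.58, [258, 187, 15, 27])]
tray [(0.93, [343, 189, 68, 69])]
clamp_handle [(0.69, [214, 187, 79, 53])]
clamp_arm [(0.75, [257, 186, 18, 28]), (0.31, [140, 183, 36, 18])]
side_pins [(0.68, [216, 189, 77, 48]), (0.67, [114, 226, 48, 42])]
end_pin [(0.68, [213, 187, 82, 50]), (0.52, [156, 229, 35, 57])]
offcut [(0.85, [231, 255, 51, 18])]
wrench [(0.54, [230, 166, 50, 15])]
screwdriver [(0.54, [188, 244, 52, 11])]
```

View pics/top0b.png

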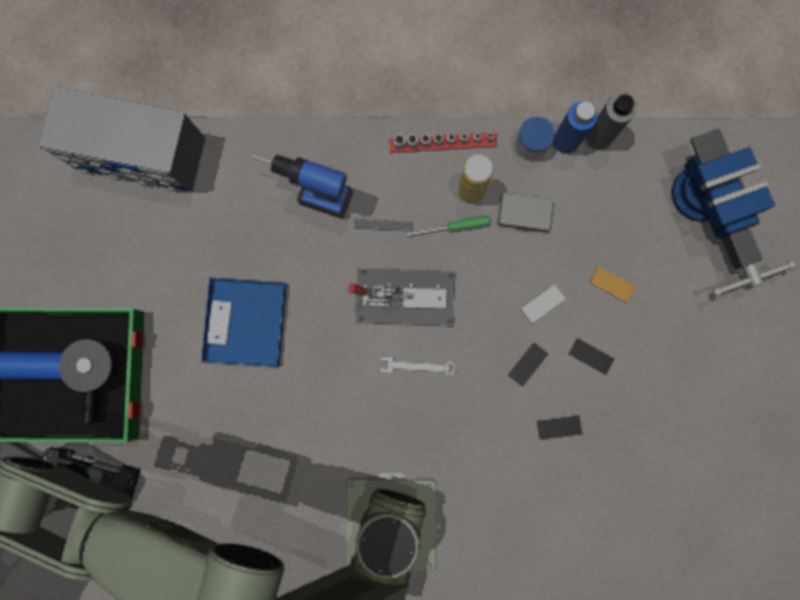

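View pics/scene0.png

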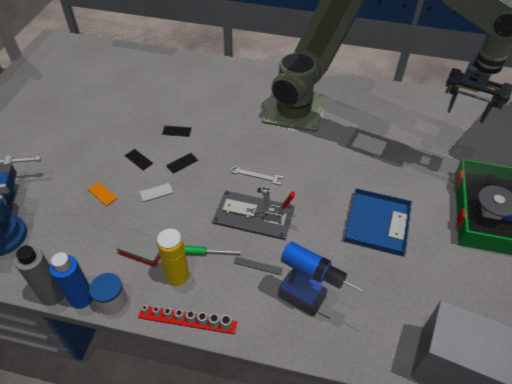

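Top view (800-px scale): the fixture is at (405,297) with the drilled plate at (425,298), and the tray at (245,322) with the earlier plate at (219,322). Blank candidates are bright steel (544,303), orange (612,284) and black (528,363), (591,356), (559,427). I choose the bright one at (544,303).

```bash
cat > h.py <<'E'
import numpy as np,cv2
from workcell import status,cams,env,finder
def bp(f,uv,z):
    "pixels -> world xy at height z"
    uv=np.atleast_2d(np.asarray(uv,float)); K,R,t=f["intrinsics"],f["R"],f["t"]
    d=(np.linalg.inv(K)@np.c_[uv,np.ones(len(uv))].T).T@R
    c=-R.T@t
    return c[:2]+d[:,:2]*((z-c[2])/d[:,2:])
def pj(f,X):
    p=(np.atleast_2d(X)@f["R"].T+f["t"])@f["intrinsics"].T
    return p[:,:2]/p[:,2:]
def rect(f,mask,z):
    "min-area rect of largest blob in world at z: centre, sizes, long-axis angle mod 180"
    n,l,s,_=cv2.connectedComponentsWithStats(mask.astype(np.uint8))
    k=1+np.argmax(s[1:,4]); c=max(cv2.findContours((l==k).astype(np.uint8),0,1)[0],key=len)[:,0]
    w=bp(f,c,z).astype(np.float32); (cx,cy),(a,b),th=cv2.minAreaRect(w)
    if a<b: th+=90
    return np.round([cx,cy,max(a,b),min(a,b),(th+90)%180-90],1)
def grab(n,name=None,size=None,crop=None):
    f=cams.grab_frame(n)
    if name:
        im=f["color"][:,:,::-1]
        if crop: im=im[crop[1]:crop[3],crop[0]:crop[2]]
        cv2.imwrite(f"pics/{name}.png",cv2.resize(im,size,interpolation=cv2.INTER_CUBIC) if size else im)
        np.savez(f"pics/{name}.npz",**f)
    return f
E
python3 - <<'E'
from h import *
f=dict(np.load("pics/top0.npz"))
im=f["color"].astype(int); g=im.min(2)
for nm,(x0,y0,x1,y1),z in(("blank",(325,175,370,215),6),("drilled",(256,178,295,203),23),("earlier",(128,185,152,225),9)):
    m=np.zeros(g.shape,bool); s=g[y0:y1,x0:x1]; m[y0:y1,x0:x1]=s>(145 if nm!="e" else 130)
    print(nm,s.max(),rect(f,m,z))
m=(im[:,:,2]>im[:,:,0]+35); m[:, :125]=0;m[:,190:]=0;m[:170]=0;m[240:]=0
print("tray",rect(f,m,20))
m=(g<105)&(g>0); k=np.zeros(g.shape,bool); k[165:213,222:297]=1
print("fix",rect(f,cv2.morphologyEx((m&k).astype(np.uint8),cv2.MORPH_CLOSE,np.ones((5,5))),12))
print("fixcorn",bp(f,np.array([[359,269],[456,272],[454,326],[356,323]])*.64,12).round())
print("drill holes etc; handle",bp(f,np.array([[357,289]])*.64,128))
cv2.imwrite("pics/c.png",np.hstack([cv2.resize(f["color"][155:220,215:305,::-1],(400,289),interpolation=2),cv2.resize(f["color"][155:220,315:405,::-1],(400,289),interpolation=2)]))
E
```

```text
blank 161 [ 510.5 -359.6   95.9   41.   -54.2]
drilled 161 [522.1 -78.2  91.8  36.9 -89.8]
earlier 164 [463.1 407.4  95.   39.5  -5.8]
tray [463.4 346.2 197.1 178.9  -3.6]
fix [523.6 -22.9 256.3 137.3  89. ]
fixcorn [[ 590.   77.]
 [ 583. -154.]
 [ 455. -149.]
 [ 461.   82.]]
drill holes etc; handle [[526.99111082  71.33798715]]
```

View pics/c.png

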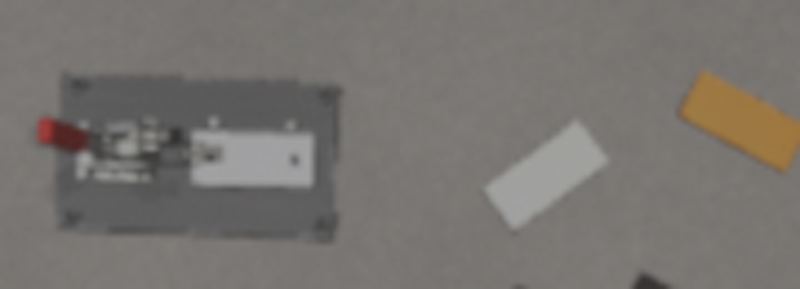

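Emit:
apply_moves --pt "1 0.019 -0.0315 0.002 0 0 -3.85" --pt "1 0.019 -0.0315 0.002 0 0 -3.85" --pt "1 0.019 -0.0315 0.002 0 0 -3.85" --pt "1 0.019 -0.0315 0.002 0 0 -3.85" --pt "1 0.019 -0.0315 0.002 0 0 -3.85"

```text
time_s: 1.62
ee_pos: [240.4, 397.5, 238.1]
ee_rot: [180.0, 0.0, 146.0]
force: [0.2, 0.0, 0.3]
gripper_width: 91.1
gripper_force: 0.0
```

Emit:
apply_moves --pt "1 0.019 -0.0315 0.002 0 0 -3.85" --pt "1 0.019 -0.0315 0.002 0 0 -3.85" --pt "1 0.019 -0.0315 0.002 0 0 -3.85" --pt "1 0.019 -0.0315 0.002 0 0 -3.85" --pt "1 0.019 -0.0315 0.002 0 0 -3.85"

```text
time_s: 2.03
ee_pos: [335.4, 239.9, 248.4]
ee_rot: [179.9, 0.0, 126.7]
force: [1.3, -0.1, 0.2]
gripper_width: 91.4
gripper_force: 0.0
```

Emit:
apply_moves --pt "1 0.019 -0.0315 0.002 0 0 -3.85" --pt "1 0.019 -0.0315 0.002 0 0 -3.85" --pt "1 0.019 -0.0315 0.002 0 0 -3.85" --pt "1 0.019 -0.0315 0.002 0 0 -3.85" --pt "1 0.019 -0.0315 0.002 0 0 -3.85"

```text
time_s: 2.45
ee_pos: [430.5, 82.2, 258.4]
ee_rot: [179.9, -0.0, 107.4]
force: [1.3, 0.6, 0.8]
gripper_width: 91.4
gripper_force: 0.0
```

Emit:
apply_moves --pt "1 0.018 -0.0315 0.002 0 0 -3.85" --pt "1 0.018 -0.0315 0.002 0 0 -3.85" --pt "1 0.018 -0.0315 0.002 0 0 -3.85" --pt "1 0.018 -0.0315 0.002 0 0 -3.85" --pt "1 0 0 0 0 0 0"

```text
time_s: 2.87
ee_pos: [505.0, -47.0, 266.0]
ee_rot: [179.8, 0.2, 91.9]
force: [-0.2, 0.3, 0.2]
gripper_width: 91.0
gripper_force: 0.0
```

```bash
python3 - <<'E'
from h import *
f=grab("wrist","w1",(768,576))
print(f["R"].round(3).tolist(),f["t"],f["intrinsics"][0,0]); print(-f["R"].T@f["t"])
E
```

```text
[[0.999, 0.033, 0.003], [0.031, -0.97, 0.241], [0.011, -0.241, -0.971]] [-503.06294157  -99.76121889  407.19340472] 270.0720292568382
[501.43076035  17.85019753 420.80833624]
```

View pics/w1.png

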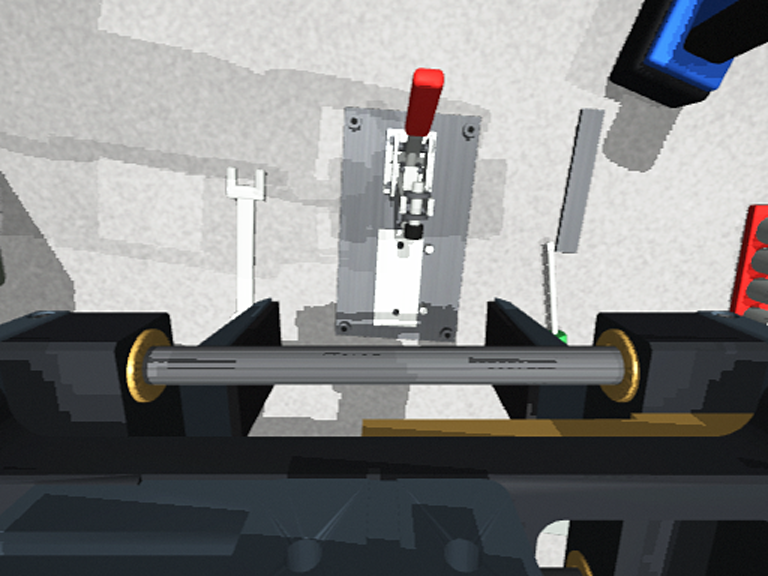

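The wrist view at 768 px shows the fixture base corners at (343,108), (485,114), (455,343) and (336,335). The side pins are at (430,249) and (423,311), and the drilled plate spans columns 375–420.

```bash
python3 - <<'E'
from h import *
f=dict(np.load("pics/w1.npz"))
c=np.array([[343,108],[485,114],[455,343],[336,335]])/1.5
print("corners",bp(f,c,12).round(1).tolist())
print("pins",bp(f,np.array([[430,249],[423,311]])/1.5,26).round(1).tolist())
im=f["color"].astype(int)
print(im[165:215,245:285].min(2)[::6,::3])
m=np.zeros((384,512),np.uint8); m[150:222,246:283]=(im.min(2)>200)[150:222,246:283]
# plate edges by row
for r in range(166,220,6):
    x=np.flatnonzero(m[r]); print(r,x.min() if len(x) else None,x.max() if len(x) else None)
x=np.flatnonzero(m[:,258]);print(x.min(),x.max())
print("plate TL,BL,BR", bp(f,[[250,160],[249,216]],23))
E
```

```text
corners [[463.5, 83.0], [597.4, 82.2], [586.7, -149.6], [458.1, -144.5]]
pins [[551.6, -45.7], [548.4, -110.0]]
[[151 144 172 253 253 254 255  53 209 218 254 254 247 255]
 [147 142 217 253 253 254 254 219 215 251 254 254 202 152]
 [145 143 246 252 253 254 254 254 254 254 254 254 145 148]
 [157 148 255 254 254 254 254 254 254 254 254 255 145 150]
 [152 150 255 254 254 254 254 254 254 254 254 255 149 146]
 [150 146 255 254 254 254 254 254 253 254 254 255 148 146]
 [149 141 255 254 254 254 254 253 253 254 254 249  95 151]
 [154 142 255 255 255 255  63 248 254 254 255 205 251 168]
 [153 134 255 255 255 255 255 202 201 202 206  81  86  86]]
166 252 281
172 251 281
178 251 280
184 251 279
190 250 279
196 250 278
202 250 278
208 250 282
214 249 277
153 216
plate TL,BL,BR [[ 497.20883235  -39.02233505]
 [ 498.16027763 -126.72875317]]
```

Emit:
apply_moves --pt "1 0.008 -0.016 0 0 0 -2" --pt "1 0.008 -0.016 0 0 0 -2" --pt "1 0 0 -0.04 0 0 0" --pt "1 0 0 -0.04 0 0 0" --pt "1 0 0 -0.04 0 0 0"

```text
time_s: 3.33
ee_pos: [517.8, -73.3, 145.3]
ee_rot: [179.9, -0.0, 88.3]
force: [-0.1, 0.9, 0.3]
gripper_width: 91.6
gripper_force: 0.0
```

Emit:
apply_moves --pt "1 0 0 -0.04 0 0 0" --pt "1 0 0 -0.03 0 0 0" --pt "1 0 0 -0.02 0 0 0" --pt "1 0 0 -0.012 0 0 0" --pt "1 0 0 0 0 0 0"

```text
time_s: 3.75
ee_pos: [515.3, -72.6, 41.4]
ee_rot: [-179.6, -0.1, 88.3]
force: [-0.4, 0.4, 0.1]
gripper_width: 91.2
gripper_force: 0.0
```

Emit:
apply_moves --pt "1 0.003 -0.003 -0.005 0 0 -0.3" --pt "1 0.003 -0.003 -0.004 0 0 -0.3" --pt "1 0 0 -0.003 0 0 0" --pt "1 0 0 0 0 0 0"

```text
time_s: 4.08
ee_pos: [524.4, -80.2, 32.3]
ee_rot: [179.9, 0.0, 87.6]
force: [-0.9, 0.8, -0.0]
gripper_width: 91.3
gripper_force: 0.0
```

Emit:
apply_moves --pt "1 -0.002 0.001 -0.003 0 0 0" --pt "1 0 0 0 0 0 0"

```text
time_s: 4.25
ee_pos: [521.3, -78.9, 28.9]
ee_rot: [-180.0, -0.0, 87.6]
force: [-0.1, 0.1, -0.8]
gripper_width: 91.2
gripper_force: 0.0
```

Emit:
apply_moves --pt "-0.1 0 0 0 0 0 0" --pt "-0.3 0 0 0 0 0 0" --pt "-0.6 0 0 0 0 0 0" --pt "-1 0 0 0 0 0 0" --pt "-1 0 0 0 0 0 0" --newtons 25

```text
time_s: 4.67
ee_pos: [522.0, -79.1, 29.1]
ee_rot: [180.0, 0.0, 87.6]
force: [-1.1, 0.2, -0.9]
gripper_width: 60.8
gripper_force: 0.0
```

Emit:
apply_moves --pt "-1 0 0 0 0 0 0" --pt "-1 0 0 0 0 0 0" --pt "-1 0 0 0 0 0 0" --pt "-1 0 0 0 0 0 0"

```text
time_s: 5.0
ee_pos: [521.9, -79.1, 29.0]
ee_rot: [180.0, -0.0, 87.6]
force: [0.3, -0.1, 0.6]
gripper_width: 43.5
gripper_force: 24.9
```

Emit:
apply_moves --pt "-1 0 0 0.015 0 0 0" --pt "-1 0 0 0.03 0 0 0" --pt "-1 0 0 0.04 0 0 0" --pt "-1 0 0 0.04 0 0 0" --pt "-1 0 0 0.04 0 0 0"

```text
time_s: 5.42
ee_pos: [521.1, -78.9, 195.1]
ee_rot: [-179.9, -0.0, 87.7]
force: [1.7, -0.0, -2.1]
gripper_width: 44.1
gripper_force: 24.9
```

Emit:
apply_moves --pt "-1 0 0 0.025 0 0 0" --pt "-1 -0.005 0.02 0 0 0 6.0" --pt "-1 -0.005 0.031 0 0 0 6.5" --pt "-1 -0.005 0.031 0 0 0 6.5" --pt "-1 -0.005 0.031 0 0 0 6.5"

```text
time_s: 5.83
ee_pos: [501.1, 34.9, 218.7]
ee_rot: [-180.0, -0.0, 113.4]
force: [0.4, 0.2, -1.3]
gripper_width: 43.5
gripper_force: 24.9
```

Emit:
apply_moves --pt "-1 -0.005 0.031 0 0 0 6.5" --pt "-1 -0.005 0.031 0 0 0 6.5" --pt "-1 -0.005 0.031 0 0 0 6.5" --pt "-1 -0.005 0.031 0 0 0 6.5" --pt "-1 -0.005 0.031 0 0 0 6.5"

```text
time_s: 6.25
ee_pos: [476.0, 190.2, 218.5]
ee_rot: [-180.0, -0.0, 146.0]
force: [0.0, 0.9, -2.0]
gripper_width: 43.8
gripper_force: 24.9
```

Emit:
apply_moves --pt "-1 -0.005 0.02 0 0 0 6.5" --pt "-1 -0.005 0.02 0 0 0 6.5" --pt "-1 0 0.01 0 0 0 6.5" --pt "-1 0 0 0 0 0 5" --pt "-1 0 0 0 0 0 0"

```text
time_s: 6.67
ee_pos: [466.3, 239.5, 218.3]
ee_rot: [-180.0, -0.1, 170.3]
force: [-0.3, -0.2, -1.5]
gripper_width: 43.6
gripper_force: 24.9
```

```bash
python3 - <<'E'
from h import *
s=status.state(); print(s["ee_pos"].round(1),s["ee_rot"].round(1),s["gripper_width"],s["gripper_force"])
f=grab("wrist","w2",(768,576))
im=f["color"].astype(int)
m=(im[:,:,2]>im[:,:,0]+35); print("tray",rect(f,m,24))
for q in("tray","earlier_plate"):
    for d in finder.trace(q,"wrist")[:2]: print(q,d["score"],d["rect"],rect(f,d["pixels"],24 if q=="tray" else 9))
E
```

```text
[466.3 239.5 218.3] [-1.800e+02 -1.000e-01  1.703e+02] 43.56024402847504 24.891349375247955
tray [460.1 346.4 193.7 179.5  -3.6]
tray 0.82 [257.9, 68.4, 153.5, 157.0] [458.8 345.8 193.1 182.3  -3.6]
earlier_plate 0.62 [361.8, 110.5, 37.9, 73.7] [461.8 404.7 101.7  47.1  -4.4]
```

View pics/w2.png

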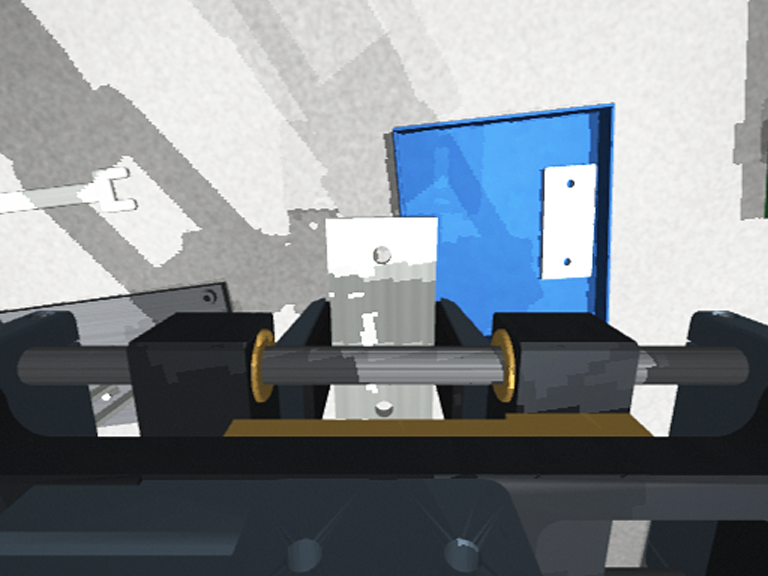

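The wrist view shows the held plate at (382,300) and the tray with its wall corners at (395,130) and (613,104). The earlier plate is at (568,222), and the space left of it is free.

Emit:
apply_moves --pt "-1 -0.001 0.02 0 0 0 2.9" --pt "-1 -0.002 0.03 -0.01 0 0 2.8" --pt "-1 -0.002 0.025 -0.03 0 0 0" --pt "-1 0 0.007 -0.04 0 0 0" --pt "-1 0 0 -0.04 0 0 0"

```text
time_s: 7.23
ee_pos: [462.9, 323.0, 98.6]
ee_rot: [179.8, 0.2, 175.8]
force: [0.3, 0.2, -2.4]
gripper_width: 43.3
gripper_force: 24.9
```

Emit:
apply_moves --pt "-1 0 0 -0.03 0 0 0" --pt "-1 0 0 -0.015 0 0 0" --pt "-1 0 0 -0.01 0 0 0" --pt "-1 0 0 0 0 0 0" --pt "-1 0 0 0 0 0 0"

```text
time_s: 7.65
ee_pos: [462.6, 320.9, 44.4]
ee_rot: [180.0, 0.0, 175.8]
force: [0.1, 1.0, -2.1]
gripper_width: 43.6
gripper_force: 24.9
```

Emit:
apply_moves --pt "-1 0 0 -0.012 0 0 0" --pt "-1 0 0 -0.008 0 0 0" --pt "-1 0 0 -0.004 0 0 0" --pt "-1 0 0 -0.002 0 0 0" --pt "-1 0 0 0 0 0 0"

```text
time_s: 8.07
ee_pos: [462.0, 321.0, 18.2]
ee_rot: [180.0, 0.0, 175.8]
force: [0.6, -0.4, -2.3]
gripper_width: 44.0
gripper_force: 24.9
```

Emit:
apply_moves --pt "0.1 0 0 -0.0007 0 0 0" --pt "0.3 0 0 0 0 0 0" --pt "0.4 0 0 0 0 0 0" --pt "0.4 0 0 0 0 0 0"

```text
time_s: 8.4
ee_pos: [462.3, 321.2, 17.8]
ee_rot: [180.0, 0.1, 175.9]
force: [-1.0, 0.9, 0.1]
gripper_width: 63.4
gripper_force: 0.0
```

Emit:
apply_moves --pt "0.4 0 0 0.015 0 0 0" --pt "0.4 0 0 0.035 0 0 0" --pt "0.4 0 0 0.04 0 0 0" --pt "0.6 0 0 0.04 0 0 0" --pt "1 0 0 0.04 0 0 0"

```text
time_s: 8.82
ee_pos: [461.6, 320.8, 189.3]
ee_rot: [180.0, 0.0, 175.9]
force: [0.1, 0.6, -0.3]
gripper_width: 74.3
gripper_force: 0.0
```

Emit:
apply_moves --pt "1 0 0 0.03 0 0 0" --pt "1 0.001 -0.02 0 0 0 -2.6" --pt "1 0.003 -0.03 0 0 0 -2.6" --pt "1 0.003 -0.036 0 0 0 -2.6" --pt "1 0.003 -0.036 0 0 0 -2.6"

```text
time_s: 9.23
ee_pos: [471.8, 198.0, 217.7]
ee_rot: [180.0, 0.1, 165.4]
force: [1.6, -1.2, 0.6]
gripper_width: 91.1
gripper_force: 0.0
```

```bash
python3 - <<'E'
from h import *
f=grab("top"); im=f["color"].astype(int); g=im.min(2)
m=np.zeros(g.shape,bool); m[180:235,130:182]=g[180:235,130:182]>140
n,l,s,c=cv2.connectedComponentsWithStats(m.astype(np.uint8))
for k in range(1,n):
    if s[k,4]>50: print(s[k],rect(f,l==k,9))
E
```

```text
[133 193  12  27 209] [462.3 407.6  96.2  39.9  -5.2]
[159 204  11  17 138] [4.409e+02 3.180e+02 5.900e+01 3.700e+01 2.000e-01]
```

Emit:
apply_moves --pt "1 0.0024 -0.036 0 0 0 -2.5" --pt "1 0.0024 -0.036 0 0 0 -2.5" --pt "1 0.0024 -0.036 0 0 0 -2.5" --pt "1 0.0024 -0.036 0 0 0 -2.5" --pt "1 0.0024 -0.036 0 0 0 -2.5"

```text
time_s: 9.7
ee_pos: [483.8, 17.5, 217.7]
ee_rot: [180.0, 0.0, 152.9]
force: [0.0, -0.6, 0.4]
gripper_width: 91.2
gripper_force: 0.0
```

Emit:
apply_moves --pt "1 0.0024 -0.036 0 0 0 -2.5" --pt "1 0.0024 -0.036 0 0 0 -2.5" --pt "1 0.0024 -0.036 0 0 0 -2.5" --pt "1 0.0024 -0.036 0 0 0 -2.5" --pt "1 0.0024 -0.036 0 0 0 -2.5"

```text
time_s: 10.12
ee_pos: [495.8, -162.7, 217.6]
ee_rot: [180.0, 0.0, 140.3]
force: [0.3, 0.5, 0.9]
gripper_width: 90.9
gripper_force: 0.0
```

Emit:
apply_moves --pt "1 0.0024 -0.036 0 0 0 -2.5" --pt "1 0.0024 -0.036 -0.02 0 0 -2.5" --pt "1 0.0024 -0.036 -0.03 0 0 -2.5" --pt "1 0.0024 -0.03 -0.03 0 0 -2.5" --pt "1 0 0 -0.02 0 0 -2.5"

```text
time_s: 10.53
ee_pos: [505.1, -299.2, 119.0]
ee_rot: [-179.9, 0.1, 127.6]
force: [0.4, 0.2, -0.6]
gripper_width: 91.0
gripper_force: 0.0
```

Emit:
apply_moves --pt "1 0 0 0 0 0 0" --pt "1 0 0 0 0 0 0"

```text
time_s: 10.7
ee_pos: [504.7, -294.0, 120.5]
ee_rot: [-180.0, -0.2, 128.0]
force: [1.0, 0.0, 0.3]
gripper_width: 90.9
gripper_force: 0.0
```

Emit:
apply_moves --pt "1 0.003 -0.033 -0.02 0 0 -1" --pt "1 0.003 -0.032 -0.02 0 0 -1" --pt "1 0 0 -0.02 0 0 0" --pt "1 0 0 0 0 0 0"

```text
time_s: 11.03
ee_pos: [510.5, -358.9, 59.7]
ee_rot: [-180.0, -0.2, 126.0]
force: [-1.3, 0.5, -0.7]
gripper_width: 91.1
gripper_force: 0.0
```

```bash
python3 - <<'E'
from h import *
s=status.state(); print(s["ee_pos"].round(1),s["ee_rot"].round(1),s["qpos"].round(1))
f=grab("wrist","w3",(768,576)); f=grab("scene")
m=np.zeros(f["color"].shape[:2],bool); m[178:206,135:180]=f["color"].min(2)[178:206,135:180]>150
print(rect(f,m,6), m.sum())
E
```

```text
[ 510.5 -358.9   59.7] [-180.    -0.2  126. ] [-36.2  30.9  95.4   0.   54.  -72.2]
[ 538.3 -382.2   25.3   23.6  -48.8] 62
```

View pics/w3.png

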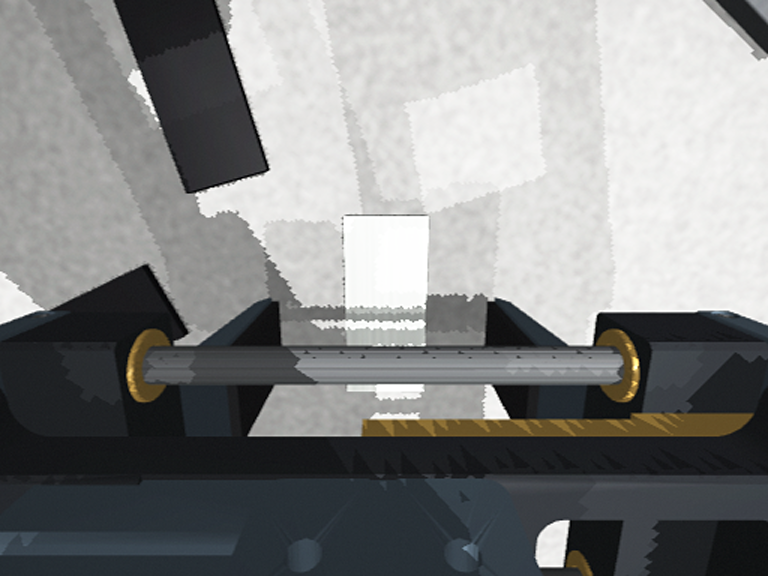

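The blank is centred between the fingers (columns 343–428) and aligned with them. The black plate at (110,290) is clear of the left finger.

Emit:
apply_moves --pt "1 0 0 -0.02 0 0 0" --pt "1 0 0 -0.014 0 0 0" --pt "1 0 0 -0.007 0 0 0" --pt "1 0 0 -0.003 0 0 0" --pt "0.2 0 0 0 0 0 0"

```text
time_s: 11.55
ee_pos: [511.9, -359.0, 18.3]
ee_rot: [180.0, 0.1, 126.0]
force: [0.8, -0.3, 0.4]
gripper_width: 86.6
gripper_force: 0.0
```

```bash
python3 - <<'E'
from h import *
f=dict(np.load("pics/w3.npz"))
far=bp(f,np.array([[343,215],[428,215]])/1.5,6); print(far)
u=np.array([np.cos(np.radians(126)),np.sin(np.radians(126))]); print("centre",far.mean(0)-50*u, "width",np.linalg.norm(far[0]-far[1]))
print(status.state()["ee_pos"])
E
```

```text
[[ 463.62166007 -332.05811626]
 [ 498.71081177 -306.5462206 ]]
centre [ 510.55549853 -359.75301815] width 43.38323854463268
[ 511.86192143 -358.9795841    18.30286119]
```

Emit:
apply_moves --pt "0.1 -0.001 -0.001 -0.001 0 0 0" --pt "-0.2 0 0 -0.0015 0 0 0" --pt "-0.5 0 0 0 0 0 0" --pt "-1 0 0 0 0 0 0" --pt "-1 0 0 0 0 0 0" --newtons 25

```text
time_s: 11.97
ee_pos: [510.3, -360.6, 15.0]
ee_rot: [180.0, 0.0, 125.9]
force: [0.6, 0.4, 0.2]
gripper_width: 53.9
gripper_force: 0.0
```

Emit:
apply_moves --pt "-1 0 0 0 0 0 0" --pt "-1 0 0 0 0 0 0" --pt "-1 0 0 0 0 0 0" --pt "-1 0 0 0 0 0 0"

```text
time_s: 12.3
ee_pos: [510.5, -360.4, 14.9]
ee_rot: [180.0, 0.0, 125.9]
force: [1.2, 0.7, 0.1]
gripper_width: 43.7
gripper_force: 25.0
```

Emit:
apply_moves --pt "-1 0 0 0.015 0 0 0" --pt "-1 0 0.005 0.03 0 0 0" --pt "-1 0.001 0.02 0.035 0 0 -5" --pt "-1 0.001 0.025 0.025 0 0 -5.5" --pt "-1 0.001 0.03 0 0 0 -5.5"

```text
time_s: 12.72
ee_pos: [516.0, -282.5, 125.0]
ee_rot: [179.6, 0.5, 109.6]
force: [0.6, -0.4, -2.0]
gripper_width: 43.6
gripper_force: 25.0
```

Emit:
apply_moves --pt "-1 0.001 0.03 0 0 0 -5.5" --pt "-1 0.001 0.03 0 0 0 -5.5" --pt "-1 0.001 0.025 0 0 0 -5.5" --pt "-1 0.001 0.015 0 0 0 -5.5" --pt "-1 0 0 0 0 0 0"

```text
time_s: 13.13
ee_pos: [516.4, -177.5, 119.3]
ee_rot: [-179.9, -0.1, 88.0]
force: [0.6, -0.2, -2.2]
gripper_width: 43.9
gripper_force: 25.0
```

```bash
python3 - <<'E'
from h import *
s=status.state(); print(s["ee_pos"].round(1),s["ee_rot"].round(1),s["gripper_width"])
f=grab("wrist","w4",(768,576))
E
```

```text
[ 516.4 -177.5  119.3] [-1.799e+02 -1.000e-01  8.800e+01] 43.88222222286926
```

View pics/w4.png

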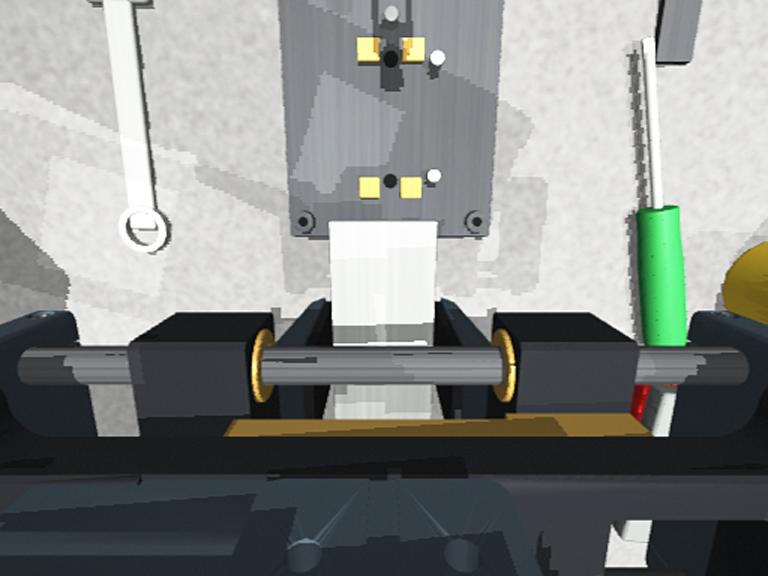

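The pads are at (370,187) and (411,187). The pin tops are at (437,58), (433,176) and (392,14), and the held blank's leading edge is row 221, columns 329–438.

```bash
python3 - <<'E'
from h import *
from scipy.optimize import least_squares
f=dict(np.load("pics/w4.npz"))
pins=bp(f,np.array([[437,58],[433.5,176],[392,14]])/1.5,26); 
pads=bp(f,np.array([[369.5,187],[411,187]])/1.5,17)
print(pins,pads)
W=np.r_[pins,pads]; F=np.array([[26,-23],[26,-87],[0,-1],[-13,-94],[13,-94]])
def T(p): c,s=np.cos(p[2]),np.sin(p[2]); return F@np.array([[c,-s],[s,c]]).T+p[:2]
r=least_squares(lambda p:(T(p)-W).ravel(),[524,-22,-.04],loss="soft_l1"); p=r.x
print(p[:2],np.degrees(p[2]),(T(p)-W).round(1).tolist())
c,s=np.cos(p[2]),np.sin(p[2]); print("nest",p[:2]+[55*s,-55*c])
far=bp(f,np.array([[329,221],[438,221]])/1.5,110.4); print("blank far",far,"centre est",far.mean(0)-50*np.array([.035,1]))
E
```

```text
[[ 550.334029    -47.00630094]
 [ 548.10353057 -110.50305764]
 [ 525.94022232  -24.43771116]] [[ 509.58433293 -115.63339363]
 [ 535.24963645 -116.51301016]]
[525.72175848 -22.65137727] -2.1726905829583845 [[0.5, 0.4], [0.3, -0.1], [-0.3, 0.8], [-0.4, -0.5], [-0.1, -0.6]]
nest [523.63662505 -77.61183778]
blank far [[ 495.83985944 -127.55866582]
 [ 539.63820488 -129.05388631]] centre est [ 515.98903216 -178.30627606]
```

Emit:
apply_moves --pt "-1 0.001 0.02 0 0 0 -0.15" --pt "-1 0.0005 0.03 0 0 0 0" --pt "-1 0 0.03 -0.02 0 0 0" --pt "-1 0 0.012 -0.03 0 0 0" --pt "-1 0 0 -0.02 0 0 0"

```text
time_s: 13.6
ee_pos: [517.9, -87.1, 48.2]
ee_rot: [-179.9, -0.0, 88.0]
force: [-0.0, -0.6, -2.8]
gripper_width: 43.9
gripper_force: 25.0
```

Emit:
apply_moves --pt "-1 0 0 -0.006 0 0 0" --pt "-1 0 0 -0.003 0 0 0" --pt "-1 0 0 0 0 0 0" --pt "-1 0 0 0 0 0 0"

```text
time_s: 13.93
ee_pos: [519.7, -89.6, 41.6]
ee_rot: [179.9, 0.0, 87.8]
force: [1.0, 0.0, -0.8]
gripper_width: 43.8
gripper_force: 25.0
```

Now lower onto the pads.

Emit:
apply_moves --pt "-1 -0.001 0.004 -0.004 0 0 0" --pt "-1 0 0 -0.003 0 0 0" --pt "-1 0 0 -0.002 0 0 0" --pt "-1 0 0 0 0 0 0" --pt "-1 0 0 0 0 0 0"

```text
time_s: 14.35
ee_pos: [517.8, -84.4, 31.9]
ee_rot: [180.0, 0.0, 87.8]
force: [0.2, 0.0, -0.6]
gripper_width: 43.4
gripper_force: 25.0
```

Emit:
apply_moves --pt "-1 0 0 -0.0007 0 0 0" --pt "-1 0 0 0 0 0 0" --pt "-1 0 0 0 0 0 0"

```text
time_s: 14.6
ee_pos: [517.8, -84.5, 31.8]
ee_rot: [180.0, 0.0, 87.8]
force: [-1.7, -0.2, 5.2]
gripper_width: 43.7
gripper_force: 25.0
```

Emit:
apply_moves --pt "-1 0.0015 0 0.0003 0 0 0" --pt "-1 0.0015 0 0 0 0 0" --pt "-1 0.0015 0 0 0 0 0" --pt "-1 0 0 0 0 0 0"

```text
time_s: 14.93
ee_pos: [520.1, -84.3, 31.9]
ee_rot: [-179.7, -0.0, 87.8]
force: [-7.3, -0.3, 8.7]
gripper_width: 44.1
gripper_force: 25.0
```

Emit:
apply_moves --pt "-1 0.001 0 0 0 0 0" --pt "-1 0 0 0 0 0 0" --pt "-1 0 0 0 0 0 0"

```text
time_s: 15.18
ee_pos: [520.9, -84.3, 31.9]
ee_rot: [-179.7, -0.0, 87.8]
force: [-7.6, 0.3, 9.3]
gripper_width: 43.6
gripper_force: 25.0
```

Emit:
apply_moves --pt "-1 0.0007 0 0 0 0 0" --pt "-1 0 0 0 0 0 0" --pt "-1 0 0 0 0 0 0"

```text
time_s: 15.43
ee_pos: [521.3, -84.3, 31.9]
ee_rot: [-179.7, -0.0, 87.8]
force: [-6.4, -0.4, 9.5]
gripper_width: 43.7
gripper_force: 25.0
```

Emit:
apply_moves --pt "-1 0 0 0.0006 0 0 0" --pt "-1 0 0 0 0 0 0" --pt "-1 0 0 0 0 0 0"

```text
time_s: 15.68
ee_pos: [524.0, -84.4, 31.9]
ee_rot: [180.0, 0.0, 87.8]
force: [-0.8, 1.1, 0.9]
gripper_width: 43.9
gripper_force: 25.0
```

Emit:
apply_moves --pt "-1 0.001 0 0 0 0 0" --pt "-1 0 0 0 0 0 0" --pt "-1 0 0 0 0 0 0"

```text
time_s: 15.93
ee_pos: [524.1, -84.4, 31.9]
ee_rot: [-179.9, 0.0, 87.8]
force: [-5.0, -0.9, 4.1]
gripper_width: 43.4
gripper_force: 25.0
```

Emit:
apply_moves --pt "-1 0.0007 0 0 0 0 0" --pt "-1 0 0 0 0 0 0" --pt "-1 0 0 0 0 0 0"

```text
time_s: 16.18
ee_pos: [524.2, -84.4, 31.9]
ee_rot: [-179.8, 0.0, 87.8]
force: [-6.1, 0.4, 6.4]
gripper_width: 44.0
gripper_force: 25.0
```

Emit:
apply_moves --pt "-1 -0.0007 0.0015 0.0004 0 0 0" --pt "-1 0 0.0015 0 0 0 0" --pt "-1 0 0.0015 0 0 0 0" --pt "-1 0 0 0 0 0 0" --pt "-1 0 0 0 0 0 0"

```text
time_s: 16.6
ee_pos: [524.4, -79.8, 31.9]
ee_rot: [-179.9, -0.0, 87.8]
force: [-4.2, -2.0, -1.1]
gripper_width: 43.6
gripper_force: 25.0
```

Emit:
apply_moves --pt "-1 0 0.0012 0 0 0 0" --pt "-1 0 0 0 0 0 0" --pt "-1 0 0 0 0 0 0"

```text
time_s: 16.85
ee_pos: [524.4, -78.5, 32.0]
ee_rot: [-179.9, -0.0, 87.8]
force: [-4.0, -0.3, -2.7]
gripper_width: 43.6
gripper_force: 25.0
```

Emit:
apply_moves --pt "-1 0 0.001 0 0 0 0" --pt "-1 0 0 0 0 0 0" --pt "-1 0 0 0 0 0 0"

```text
time_s: 17.1
ee_pos: [524.5, -77.6, 32.1]
ee_rot: [-179.9, -0.0, 87.8]
force: [-4.7, -1.9, -2.4]
gripper_width: 44.0
gripper_force: 25.0
```

Emit:
apply_moves --pt "-1 0 0.001 0 0 0 0" --pt "-1 0 0 0 0 0 0" --pt "-1 0 0 0 0 0 0"

```text
time_s: 17.35
ee_pos: [524.5, -76.7, 32.2]
ee_rot: [-180.0, -0.0, 87.8]
force: [-5.2, -1.0, -3.1]
gripper_width: 43.7
gripper_force: 25.0
```

Emit:
apply_moves --pt "-1 0 0.0008 0 0 0 0" --pt "-1 0 0 0 0 0 0" --pt "-1 0 0 0 0 0 0"

```text
time_s: 17.6
ee_pos: [524.5, -76.2, 32.2]
ee_rot: [-180.0, 0.0, 87.8]
force: [-4.1, -3.3, -2.2]
gripper_width: 43.3
gripper_force: 25.0
```

Emit:
apply_moves --pt "-1 0 0.0008 0 0 0 0" --pt "-1 0 0 0 0 0 0" --pt "-1 0 0 0 0 0 0"

```text
time_s: 17.85
ee_pos: [524.6, -76.1, 32.3]
ee_rot: [-180.0, 0.1, 87.8]
force: [-5.1, -5.4, -2.8]
gripper_width: 43.5
gripper_force: 25.0
```

Emit:
apply_moves --pt "-1 0 0.0003 -0.0004 0 0 0" --pt "-1 0 0 -0.0003 0 0 0" --pt "-1 0 0 0 0 0 0"

```text
time_s: 18.1
ee_pos: [524.6, -76.1, 32.1]
ee_rot: [-180.0, 0.1, 87.9]
force: [-6.5, -7.1, 2.2]
gripper_width: 43.8
gripper_force: 25.0
```

Emit:
apply_moves --pt "0.05 0 0 0 0 0 0" --pt "0.05 0 0 0 0 0 0" --pt "0.05 0 0 0 0 0 0"

```text
time_s: 18.35
ee_pos: [526.3, -74.8, 32.2]
ee_rot: [179.8, -0.0, 87.8]
force: [-1.6, -0.6, 0.4]
gripper_width: 48.3
gripper_force: 0.7
```

Emit:
apply_moves --pt "0.05 0.001 0 0 0 0 0" --pt "0.05 0.001 0 0 0 0 0" --pt "0.05 0 0 0 0 0 0"

```text
time_s: 18.6
ee_pos: [526.5, -74.6, 31.8]
ee_rot: [-179.9, -0.0, 87.8]
force: [-4.6, -0.5, 1.9]
gripper_width: 48.0
gripper_force: 2.2
```

Emit:
apply_moves --pt "0.2 -0.003 0 0 0 0 0" --pt "0.3 -0.001 0 0 0 0 0" --pt "0.3 0 0 0 0 0 0"

```text
time_s: 18.85
ee_pos: [523.8, -74.7, 31.8]
ee_rot: [179.9, -0.0, 87.8]
force: [-0.7, -0.0, -0.4]
gripper_width: 59.2
gripper_force: 0.0
```

Emit:
apply_moves --pt "0.3 0 0 0.02 0 0 0" --pt "0.3 0 -0.01 0.03 0 0 0" --pt "0.3 0 -0.03 0.03 0 0 0" --pt "0.3 0 -0.035 0.02 0 0 0" --pt "0 0 -0.035 0 0 0 0"

```text
time_s: 19.27
ee_pos: [526.5, -186.1, 136.3]
ee_rot: [179.3, 0.2, 87.9]
force: [2.6, -0.7, 0.6]
gripper_width: 55.2
gripper_force: 0.0
```

Emit:
apply_moves --pt "-1 0 -0.015 0 0 0 0" --pt "-1 0 0 0 0 0 0" --pt "-1 0 0 0 0 0 0"

```text
time_s: 19.52
ee_pos: [523.2, -199.7, 131.0]
ee_rot: [179.9, -0.0, 87.7]
force: [-0.4, 0.3, -0.4]
gripper_width: 35.5
gripper_force: 0.0
```

```bash
python3 - <<'E'
from h import *
s=status.state(); print(s["ee_pos"].round(1),s["ee_rot"].round(1),s["gripper_width"])
f=grab("wrist","w5",(700,560),(192,0,332,224) and (200,0,320,96))
E
```

```text
[ 523.2 -199.7  131. ] [179.9  -0.   87.7] 35.45267026663311
```

View pics/w5.png

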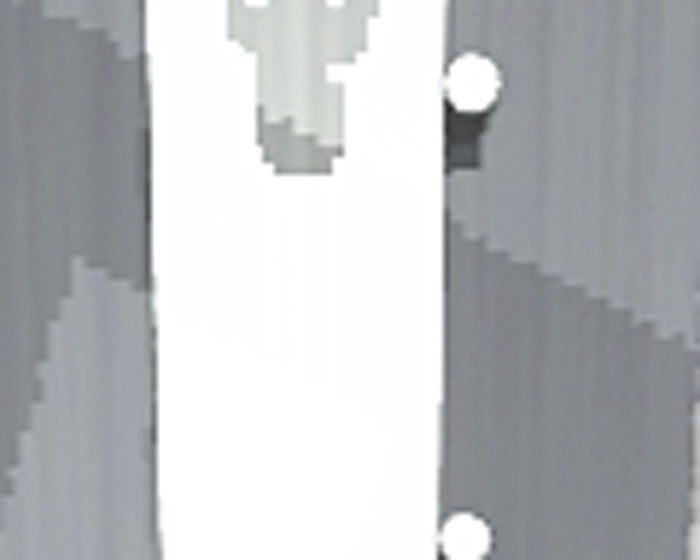

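The crop shows the blank touching both side pins, at (470,83) and (465,535). The end pin is out of view, so I confirm it by pushing the free end with closed fingers.

Emit:
apply_moves --pt "-1 -0.002 0.02 -0.03 0 0 0" --pt "-1 0 0.015 -0.03 0 0 0" --pt "-1 0 0 -0.025 0 0 0" --pt "-1 0 0 -0.01 0 0 0" --pt "-1 0 0 0 0 0 0"

```text
time_s: 19.98
ee_pos: [519.4, -162.5, 33.8]
ee_rot: [-179.7, -0.1, 87.9]
force: [-0.4, 0.7, -0.4]
gripper_width: 0.4
gripper_force: 0.0
```

Emit:
apply_moves --pt "-1 0 0 -0.003 0 0 0" --pt "-1 0 0 0 0 0 0" --pt "-1 0 0 0 0 0 0"

```text
time_s: 20.23
ee_pos: [522.0, -164.7, 34.4]
ee_rot: [179.8, 0.0, 87.8]
force: [0.6, 0.0, 0.7]
gripper_width: 0.3
gripper_force: 0.0
```

Emit:
apply_moves --pt "-1 0 0.006 -0.0035 0 0 0" --pt "-1 0 0.006 0 0 0 0" --pt "-1 0 0.004 0 0 0 0" --pt "-1 0 0 0 0 0 0" --pt "-1 0 0 0 0 0 0"

```text
time_s: 20.65
ee_pos: [521.0, -147.9, 29.8]
ee_rot: [180.0, 0.0, 87.8]
force: [-0.2, 0.2, 0.4]
gripper_width: 0.5
gripper_force: 0.0
```

Emit:
apply_moves --pt "-1 0 0.002 0 0 0 0" --pt "-1 0 0.001 0 0 0 0" --pt "-1 0 0 0 0 0 0"

```text
time_s: 20.9
ee_pos: [520.9, -145.2, 29.6]
ee_rot: [180.0, -0.0, 87.8]
force: [-0.8, 0.5, 0.0]
gripper_width: 0.4
gripper_force: 0.0
```

Emit:
apply_moves --pt "-1 0 0.001 0 0 0 0" --pt "-1 0 0.001 0 0 0 0" --pt "-1 0 0 0 0 0 0"

```text
time_s: 21.15
ee_pos: [520.9, -143.2, 29.5]
ee_rot: [-180.0, -0.0, 87.8]
force: [-0.6, -0.1, -0.8]
gripper_width: 0.5
gripper_force: 0.0
```

Emit:
apply_moves --pt "-1 0 0.001 0 0 0 0" --pt "-1 0 0 0 0 0 0" --pt "-1 0 0 0 0 0 0"

```text
time_s: 21.4
ee_pos: [520.9, -142.3, 29.6]
ee_rot: [180.0, 0.0, 87.8]
force: [0.9, -0.1, -0.4]
gripper_width: 0.1
gripper_force: 0.1
```

Emit:
apply_moves --pt "-1 0 0.001 0 0 0 0" --pt "-1 0 0 0 0 0 0" --pt "-1 0 0 0 0 0 0"

```text
time_s: 21.65
ee_pos: [521.0, -142.0, 29.6]
ee_rot: [180.0, 0.1, 87.8]
force: [-0.9, -5.3, -0.6]
gripper_width: 0.2
gripper_force: 2.5
```

Emit:
apply_moves --pt "-1 0 0.001 0 0 0 0" --pt "-1 0 0 0 0 0 0" --pt "-1 0 0 0 0 0 0"

```text
time_s: 21.9
ee_pos: [521.1, -141.8, 29.7]
ee_rot: [180.0, 0.1, 87.9]
force: [-1.0, -8.2, -0.1]
gripper_width: 0.3
gripper_force: 4.1
```

The end pin is confirmed by 8 N at a hard stop. Next I go over to the clamp handle.

Emit:
apply_moves --pt "-1 0 -0.01 0 0 0 0" --pt "-1 0 -0.02 0.01 0 0 0" --pt "-1 0 0 0.04 0 0 0" --pt "-1 0 0 0.04 0 0 0" --pt "-1 0 0 0.04 0 0 0"

```text
time_s: 22.32
ee_pos: [520.3, -170.1, 160.7]
ee_rot: [-179.9, -0.1, 87.7]
force: [1.1, -0.4, -0.0]
gripper_width: 0.1
gripper_force: 0.0
```

Emit:
apply_moves --pt "-1 0 0 0.035 0 0 0" --pt "-1 0.001 0.02 0.005 0 0 0" --pt "-1 0.001 0.035 0 0 0 0" --pt "-1 0.001 0.035 0 0 0 0" --pt "-1 0.001 0.035 0 0 0 0"

```text
time_s: 22.73
ee_pos: [524.7, -43.9, 200.0]
ee_rot: [180.0, -0.1, 87.7]
force: [1.8, -0.3, 0.0]
gripper_width: 0.6
gripper_force: 0.0
```

Emit:
apply_moves --pt "-1 0.001 0.035 0 0 0 0" --pt "-1 0.001 0.035 0 0 0 0" --pt "-1 0 0.015 0 0 0 0" --pt "-1 0 0 0 0 0 0" --pt "-1 0 0 0 0 0 0"

```text
time_s: 23.15
ee_pos: [526.7, 40.3, 199.5]
ee_rot: [-180.0, -0.0, 87.9]
force: [0.0, -0.0, -0.4]
gripper_width: 0.4
gripper_force: 0.0
```

Emit:
apply_moves --pt "-1 0.001 0.003 -0.025 0 0 0" --pt "-1 0 0 -0.018 0 0 0" --pt "-1 0 0 -0.008 0 0 0" --pt "-1 0 0 0 0 0 0" --pt "-1 0 0 0 0 0 0"

```text
time_s: 23.57
ee_pos: [528.1, 41.9, 148.7]
ee_rot: [-180.0, -0.0, 87.7]
force: [-0.3, 0.9, 0.2]
gripper_width: 0.3
gripper_force: 0.0
```

Emit:
apply_moves --pt "-1 0 0.004 -0.002 0 0 0" --pt "-1 0 0.005 -0.002 0 0 0" --pt "-1 0 0.005 -0.002 0 0 0" --pt "-1 0 0 0 0 0 0"

```text
time_s: 23.9
ee_pos: [528.1, 57.7, 142.8]
ee_rot: [180.0, -0.0, 87.9]
force: [-0.1, 0.6, -0.2]
gripper_width: 0.6
gripper_force: 0.0
```

Emit:
apply_moves --pt "-1 0 0.007 -0.004 0 0 0" --pt "-1 0 0.007 -0.005 0 0 0" --pt "-1 0.001 0.006 -0.006 0 0 0" --pt "-1 0 0.005 -0.006 0 0 0" --pt "-1 0 0 0 0 0 0"

```text
time_s: 24.32
ee_pos: [527.9, 82.8, 119.9]
ee_rot: [-179.8, -0.0, 87.9]
force: [-1.0, 0.2, -0.1]
gripper_width: 0.3
gripper_force: 0.0
```

Emit:
apply_moves --pt "-1 0 0.005 -0.005 0 0 0" --pt "-1 0 0.005 -0.006 0 0 0" --pt "-1 0.001 0.005 -0.006 0 0 0" --pt "-1 0 0 0 0 0 0"

```text
time_s: 24.65
ee_pos: [529.1, 97.5, 103.0]
ee_rot: [-179.9, 0.0, 87.8]
force: [-1.1, 0.3, 0.0]
gripper_width: 0.3
gripper_force: 0.0
```

```bash
python3 - <<'E'
from h import *
print(status.state()["force"])
f=grab("scene","s6",(750,560),(205,140,305,215))
E
```

```text
[-1.12973349  0.26367285  0.04013745]
```

View pics/s6.png

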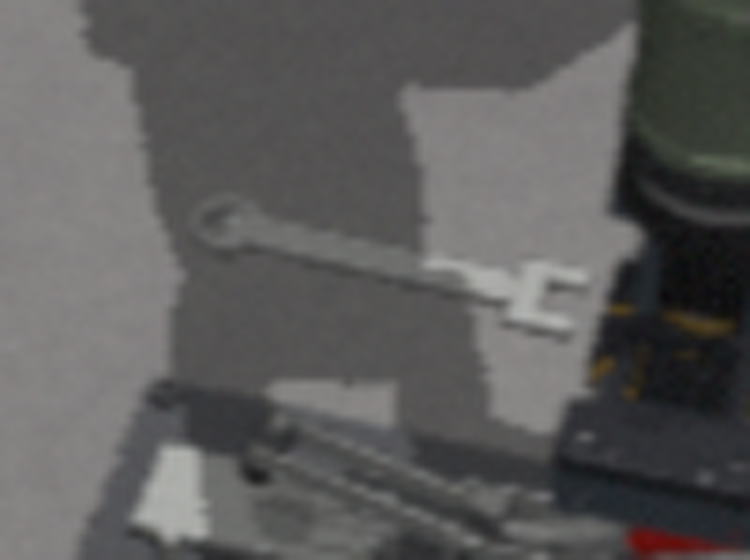

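The clamp arm is now diagonal, with its tip at (265,450), and the red handle is at (680,540) and moving with the finger. I continue down.

Emit:
apply_moves --pt "-1 0 0.004 -0.006 0 0 0" --pt "-1 0 0.003 -0.006 0 0 0" --pt "-1 0 0.003 -0.006 0 0 0" --pt "-1 0 0 0 0 0 0"

```text
time_s: 25.03
ee_pos: [529.1, 107.0, 85.2]
ee_rot: [-179.9, 0.0, 87.8]
force: [-0.5, -0.6, -0.6]
gripper_width: 0.5
gripper_force: 0.0
```

Emit:
apply_moves --pt "-1 0 0.002 -0.006 0 0 0" --pt "-1 0 0.001 -0.006 0 0 0" --pt "-1 0 0 -0.004 0 0 0" --pt "-1 0 0 0 0 0 0"

```text
time_s: 25.37
ee_pos: [529.7, 109.8, 69.7]
ee_rot: [-180.0, 0.0, 87.8]
force: [-0.9, 0.1, -0.2]
gripper_width: 0.4
gripper_force: 0.0
```

Emit:
apply_moves --pt "-1 0 0 -0.003 0 0 0" --pt "-1 0 0 -0.002 0 0 0" --pt "-1 0 0 0 0 0 0"

```text
time_s: 25.62
ee_pos: [530.1, 109.7, 66.6]
ee_rot: [180.0, -0.0, 87.8]
force: [-3.2, 0.3, 9.1]
gripper_width: 0.6
gripper_force: 4.7
```

Emit:
apply_moves --pt "-1 0 0 -0.001 0 0 0" --pt "-1 0 0 -0.001 0 0 0" --pt "-1 0 0 0 0 0 0" --pt "-1 0 0 0 0 0 0"

```text
time_s: 25.95
ee_pos: [530.1, 109.7, 66.5]
ee_rot: [179.9, -0.0, 87.8]
force: [-5.9, -0.4, 20.6]
gripper_width: 0.6
gripper_force: 10.6
```

```bash
python3 - <<'E'
from h import *
print(status.state()["force"],status.state()["ee_pos"])
f=grab("scene","s7",(750,560),(205,165,305,240))
E
```

```text
[-5.874968   -0.36380989 20.61288951] [530.08288532 109.7249973   66.48995326]
```

View pics/s7.png

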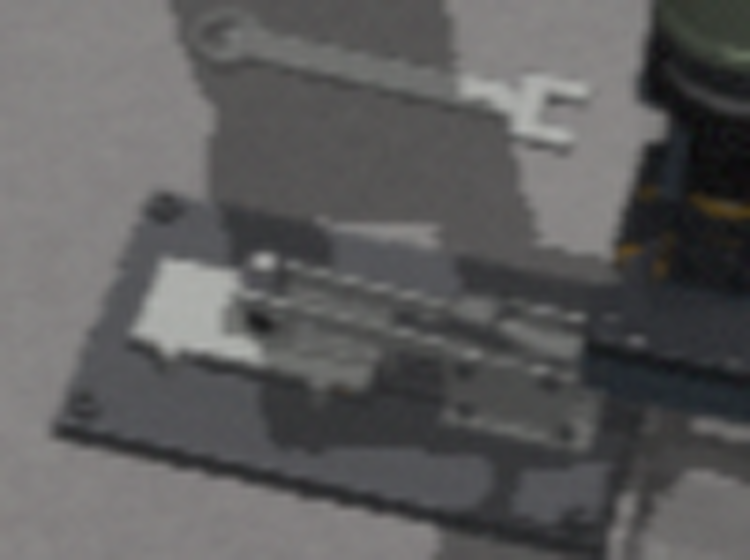

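The clamp arm lies level with its tip on the blank at (250,320), and the handle is on a hard stop at the predicted locked height. I back off and check numerically.

Emit:
apply_moves --pt "-1 0 0 0.005 0 0 0" --pt "-1 0 0 0.02 0 0 0" --pt "-1 0 0 0.04 0 0 0" --pt "-1 0 0 0.04 0 0 0" --pt "-1 0 0 0.04 0 0 0"

```text
time_s: 26.42
ee_pos: [529.4, 109.3, 209.7]
ee_rot: [-179.9, 0.0, 87.8]
force: [0.8, 0.7, 1.0]
gripper_width: 0.6
gripper_force: 0.0
```

Emit:
apply_moves --pt "-1 -0.02 -0.03 0 0 0 0" --pt "-1 -0.02 -0.035 0 0 0 0" --pt "-1 -0.02 -0.035 0 0 0 0" --pt "-1 -0.02 -0.035 0 0 0 0" --pt "-1 0 0 0 0 0 0"

```text
time_s: 26.83
ee_pos: [445.9, -29.8, 208.3]
ee_rot: [-179.8, 0.2, 87.5]
force: [0.3, 0.6, -0.6]
gripper_width: 0.4
gripper_force: 0.0
```

```bash
python3 - <<'E'
from h import *
print(status.state()["ee_pos"].round(1),status.state()["time_s"])
for n in("wrist","scene"):
    f=grab(n); im=f["color"].astype(int)
    m=(im[:,:,0]>im[:,:,1]*2)&(im[:,:,0]>90)
    k,l,s,c=cv2.connectedComponentsWithStats(m.astype(np.uint8))
    for i in range(1,k):
        if s[i,4]>25: print(n,s[i],c[i].round(1))
    o=np.array([525.7,-22.6]); u=np.array([.038,.999])
    for th in(0,1.0,1.31):
        P=[np.r_[o+u*(70+r*np.sin(.262+th)),46+r*np.cos(.262+th)] for r in(32,68,105)]
        print(th,pj(f,np.array(P)).round(0).tolist())
f=grab("top"); g=f["color"].min(2)
for nm,(x0,y0,x1,y1),z in (("tray plates",(128,180,182,235),9),("blank",(256,178,295,203),23)):
    m=np.zeros(g.shape,np.uint8); m[y0:y1,x0:x1]=g[y0:y1,x0:x1]>140
    k,l,s,c=cv2.connectedComponentsWithStats(m)
    for i in range(1,k):
        if s[i,4]>40: print(nm,s[i,4],rect(f,l==i,z))
E
```

```text
[445.9 -29.8 208.3] 26.8333
wrist [ 319    0   23   75 1372] [329.6  36.4]
wrist [412 353   8  23  77] [415.5 364.1]
0 [[335.0, 96.0], [347.0, 81.0], [364.0, 60.0]]
1.0 [[330.0, 76.0], [336.0, 37.0], [342.0, -9.0]]
1.31 [[328.0, 76.0], [330.0, 39.0], [332.0, -0.0]]
scene [462 208   3  10  26] [463.  212.8]
scene [290 211  24  11 148] [301.6 216.4]
scene [119 252  36  12  55] [136.5 258. ]
scene [138 307  99  27 631] [183.3 321. ]
0 [[281.0, 206.0], [285.0, 199.0], [289.0, 192.0]]
1.0 [[288.0, 212.0], [299.0, 212.0], [311.0, 212.0]]
1.31 [[288.0, 214.0], [300.0, 216.0], [312.0, 219.0]]
tray plates 276 [462.4 407.5  96.6  40.5  -5.8]
tray plates 283 [458.7 320.3  96.3  41.2  -3.3]
```

```bash
python3 -c "
from workcell import env; print(env.job_done())"
```

```text
the job is handed in; nothing more can be done
None
```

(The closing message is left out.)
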